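# Change over the jig plates on a drilling fixture

### The job

Change over the drilling fixture: the windowed plate now belongs on the dowelled fixture base, lying flat with a dowel standing in each window; the long plate goes centred and lengthwise on the long rubber pad, and the round plate centred on the round rubber pad. All three start in one another's places, so park a plate on the empty cork mat if you need to; the long plate sits tightly on its two dowels and has to come straight up, level. Keep the plates level, set them down gently without dropping them, let go, and do not disturb the tin, the tape roll or the wooden block.

Things in the scene. Friction and masses are not known exactly. Their poses are not given: they have to be found in the camera images.
- long_plate: The long plate: solid aluminium rectangle, 56 mm (x) by 150 mm (y, its long axis) by 10 mm thick, about 0.35 kg. Origin: centre of underside. Central dark steel grip bar on top, 16 mm (x) by 32 mm (y), from z = 10 to 42 mm. Two 11 mm holes at y = +-32 mm take the fixture's dowels with 1 mm of play. Starts seated on the fixture's dowels. Half a turn changes nothing.
- round_plate: The round plate: aluminium disc, 96 mm in diameter, 10 mm thick, about 0.3 kg. Origin: centre of underside. In its middle stands a dark steel round knob, 30 mm in diameter, from z = 10 mm to z = 42 mm. Starts on the long pad.
- window_plate: The windowed plate: aluminium rectangle, 84 mm (x) by 116 mm (y, its long axis) by 10 mm thick, about 0.3 kg, with two big through windows centred at y = +-32 mm, each 34 mm (x) by 28 mm (y), which pass loosely over the fixture's dowels. Origin: centre of underside. Central dark steel grip bar on top, 16 mm (x) by 32 mm (y), from z = 10 to 42 mm. Starts on the round pad. Half a turn changes nothing.
- fixture: The fixture base: grey steel block fixed to the bench, 100 mm (x) by 136 mm (y, its long axis), its flat top 24 mm above its origin (centre of its underside, on the bench). Two upright steel dowels, 10 mm in diameter, rise 20 mm above that top at x = 0, y = +-32 mm; their top 4 mm taper.
- long_pad: The long pad: black rubber rectangle fixed to the bench, 72 mm (x) by 170 mm (y, its long axis), 8 mm thick. Origin: centre of its underside, on the bench.
- round_pad: The round pad: black rubber disc fixed to the bench, 116 mm in diameter, 8 mm thick. Origin: centre of its underside, on the bench.
- mat: The spare mat: empty cork rectangle fixed to the bench, 100 mm (x) by 170 mm (y), 4 mm thick, a free spot to park a plate. Origin: centre of its underside, on the bench.
- tin: Bystander: loose blue tin, 62 mm in diameter, 72 mm tall, standing. Origin: centre of its underside.
- tape: Bystander: loose yellow roll of tape lying flat, 68 mm in diameter, 25 mm tall. Origin: centre of its underside.
- wood_block: Bystander: loose wooden block holding small drill bits, 45 mm (x) by 75 mm (y), 42 mm tall with the bits. Origin: centre of its underside.
Mind the look-alikes: they are no part of the job. Leave any red look-alike of the window_plate alone. Leave any green or purple look-alike of the long_plate alone.

How it is judged:
At the end, for the whole second after the job is handed in: Each plate lies flat (within 4 mm of its place's top), centred within 12 mm: long plate on long pad, lengthwise within 0.2 rad; round plate on round pad; windowed plate on the fixture, a dowel in each window, lengthwise within 0.25 rad. All released and at rest (horizontal distance between long_plate and long_pad below 0.012 m and z of long_plate in the frame of long_pad between 0.004 and 0.012 m and angle between each of long_plate, round_plate, window_plate's own z axis and vertical below 0.1 rad and angle between the y axis of long_plate and the y axis of long_pad, either way round below 0.2 rad and horizontal distance between round_plate and round_pad below 0.012 m and z of round_plate in the frame of round_pad between 0.004 and 0.012 m and horizontal distance between window_plate and fixture below 0.012 m and z of window_plate in the frame of fixture between 0.02 and 0.028 m and angle between the y axis of window_plate and the y axis of fixture, either way round below 0.25 rad and linear speed of each of long_plate, round_plate, window_plate below 0.02 m/s and angular speed of each of long_plate, round_plate, window_plate below 0.1 rad/s); the robot touches nothing.
It fails at once if the tin, tape roll or wooden block is knocked out of its place (more than 20 mm) (distance of any of tin, tape, wood_block from where it was at the start of the episode above 0.02 m).
It fails at once if a plate is tipped (more than 0.4 rad from level) (angle between any of long_plate, round_plate, window_plate's own z axis and vertical above 0.4 rad).
It fails at once if a plate is slammed onto its place (over 90 N) (contact force between long_plate and long_pad above 90 N or contact force between round_plate and round_pad above 90 N or contact force between window_plate and fixture above 90 N).
It fails at once if a plate is let fall (moves faster than 0.5 m/s out of the fingers, a drop of about 13 mm) ((contact force between long_plate and the fingers below 0.05 N and linear speed of long_plate above 0.5 m/s) or (contact force between round_plate and the fingers below 0.05 N and linear speed of round_plate above 0.5 m/s) or (contact force between window_plate and the fingers below 0.05 N and linear speed of window_plate above 0.5 m/s)).
It also fails if it takes over 125 s, if anything falls off the work surface, if the arm or the gripper's body presses on something with over 40 N, if the wrist force passes 120 N, or if a joint passes its speed limit or range.

### The arm

A 6-joint arm with a two-finger parallel gripper is mounted at the origin on the work surface. World frame = base frame: x ahead of the robot, y to its left, z up, the work surface at z = 0. Lengths are in m, angles in rad, forces in N, time in s.
With the tool pointing down it reaches from about 0.275 to 0.775 m from the base axis. Payload 14.6 kg.
Tool frame: the origin (TCP) lies at the very end of the fingers, on their centre line; the grasp point (between the pads) lies 19 mm behind it; z points along the fingers, y is the line along which they close (so a half turn about z gives the same grasp; the last joint's range is limited). The gripper opens to 85 mm and grips with 20 to 120 N. Pads are 22 mm wide; open, the fingers measure 114 mm over their backs; the gripper's body (76 mm by 85 mm) begins 54 mm behind the grasp point. The pads swing forward as they close: fully open they stand 13 mm farther back than shut.
Start: joints at [1.124, 0.263, -0.048, 1.259, 0, 1.415], TCP at [0.151, 0.503, 0.191] pointing down, gripper open.
Joint ranges: [-2.65, 2.65], [-0.89, 1.7], [-1.18, 1.37], [-2.13, 2.11], [-1.35, 1.29], [-3.14, 3.14]. Speed limits (rad/s): [1.89, 1.89, 2.57, 2.79, 3.14, 3.14].

### API

Orientations are given as [roll, pitch, yaw] about the fixed x, y, z axes, in that order (R = Rz(yaw) Ry(pitch) Rx(roll)).
In Python, from station import bot, eyes gives the robot as it stands.
- The arm moves only by the tool servo_tool, never from a script. Its argument "series" is text: rows parted by semicolons, each of 7 numbers parted by spaces: the shift along the tool's x, y, z normalised to -1 to 1, where 1 is 1 m, then the turn, a rotation vector about the tool's x, y, z normalised to -1 to 1, where 1 is 180 degrees, then the closure, from -1 (fully open) to 1 (shut). A call has exactly 10 rows; each row shifts and turns the commanded pose from where the row before left it, along the tool's axes as they then stand; what a row does not reach is not made up. A row lasts 1/12 s, in which the tool goes at most 41.7 mm and 7.16 degrees, less where a joint would pass 70% of its speed; a pose out of reach is approached as far as the arm can. A call with a number of a shift or a turn outside -1 to 1 is refused whole. A call with a gripper value outside its range is refused whole. The fingers move at their own pace and stop on an object; "grip_force" is the grip in N (left out, the last holds). Time passes only in rows, so rows that do not move let the fingers close, or fill a call up. It gives the time, the measured TCP pose, the force, the opening and the grip force at its end, in the units of the state.
- bot.get_state(): the state, without advancing time (a new reading comes with each control period).
- eyes.camera(name): name is "scene" or "side" or "wrist"; returns the picture (400x640x3 uint8, red, green, blue); there is no depth.
- eyes.calibration(name): a dict with "K" (3x3 intrinsics, pixels), "dist_coeffs" ([k1, k2, p1, p2, k3] as OpenCV has them; the pictures are not rectified), "rvec" (rotation vector, rad) and "tvec" (3), from world to camera coordinates, as OpenCV has them. Camera axes: x right, y down, z forward; pixel columns grow to the right and rows downward; lengths in m; the calibration is good to about 2 mm. A picture is of the moment at which its call begins: read the wrist's pose just before it. calibration takes no time and is no camera call; for the wrist camera it gives the pose at the moment of the call.
- bot.sign_off(): hands the job in; it is judged then, once.
The state is a dict: "time_s": time; "q": joint angles; "joint_vel": joint speeds; "effort": joint torques, N m; "ee_pos": TCP position; "tool_rot": TCP orientation; "ft_force": force on the tool from outside, world axes, zero at the start; "moment": the same for the moment, N m; "opening": finger opening in m; "grip_force": force on a finger pad.
Only numpy, scipy, OpenCV 4.12 (cv2) and the standard library are available. Lean on these libraries where they do the work, as an engineer would, in place of code of your own. Each camera call takes 0.05 s, during which the arm holds its last target. There are 200 camera calls.

## Working session

There is one attempt and no reset: what is moved stays moved. The work goes in short steps, Python scripts to look and compute and a tool call to move; the robot and the scene stay as the last step left them, time stands still between calls to the robot, and variables do not carry over. Pictures are saved under pics/ and viewed, at most 14 in all, crops included, and the job is handed in when it is done.

Besides the shell and the picture viewer there is one more tool, called after "Request:" by a JSON object that holds its "fn" and its "kwargs". servo_tool: Moves the arm, as the interface text tells. Its arguments: {"type":"object","properties":{"series":{"type":"string"},"grip_force":{"type":"number"}},"required":["series"]}

```bash
mkdir -p pics; ls
python3 - <<'E'
from station import bot, eyes
import cv2
print(bot.get_state())
for n in ("scene","side","wrist"):
    cv2.imwrite(f"pics/{n}0.png",eyes.camera(n)[:,:,::-1])
    print(n,eyes.calibration(n))
E
```

```text
pics
{'time_s': 0.0, 'q': array([ 1.12369745e+00,  2.63539294e-01, -4.89362913e-02,  1.25940377e+00,
       -3.73931025e-06,  1.41552026e+00]), 'joint_vel': array([-0.00011414, -0.00108265,  0.00079668,  0.0007129 ,  0.00018063,
       -0.00196309]), 'effort': array([-2.38229404e-04, -6.37626600e+01,  3.84575808e+01,  1.37739858e-02,
       -1.38623295e-04, -5.08444103e-06]), 'ee_pos': array([0.15089668, 0.50251511, 0.19101687]), 'tool_rot': array([-3.14052208e+00, -1.63799023e-04,  2.84976976e+00]), 'ft_force': array([ 0.15795275,  0.22011815, -0.06701634]), 'moment': array([0.00458932, 0.08208082, 0.01425929]), 'grip_force': 0.0, 'opening': 0.08543299517426069}
scene {'K': array([[425.2717805 ,   0.        , 320.35327707],
       [  0.        , 425.2717805 , 199.44151335],
       [  0.        ,   0.        ,   1.        ]]), 'dist_coeffs': array([-0.04400317,  0.        ,  0.        ,  0.        ,  0.        ]), 'rvec': array([ 1.04671911,  2.62870908, -0.78981453]), 'tvec': array([ 0.33949363, -0.22740367,  1.16803293])}
side {'K': array([[509.75828144,   0.        , 312.52015387],
       [  0.        , 509.75828144, 201.57072641],
       [  0.        ,   0.        ,   1.        ]]), 'dist_coeffs': array([0.00195478, 0.        , 0.        , 0.        , 0.        ]), 'rvec': array([ 2.12821729, -0.0806791 ,  0.05656568]), 'tvec': array([-0.42505838,  0.0779115 ,  1.25295623])}
wrist {'K': array([[280.85110762,   0.        , 322.50055058],
       [  0.        , 280.85110762, 199.83552056],
       [  0.        ,   0.        ,   1.        ]]), 'dist_coeffs': array([-0.04075506,  0.        ,  0.        ,  0.        ,  0.        ]), 'rvec': array([-2.29380599, -1.70727973, -0.28555816]), 'tvec': array([-0.524001  , -0.0425458 ,  0.38107908])}
```

View pics/scene0.png

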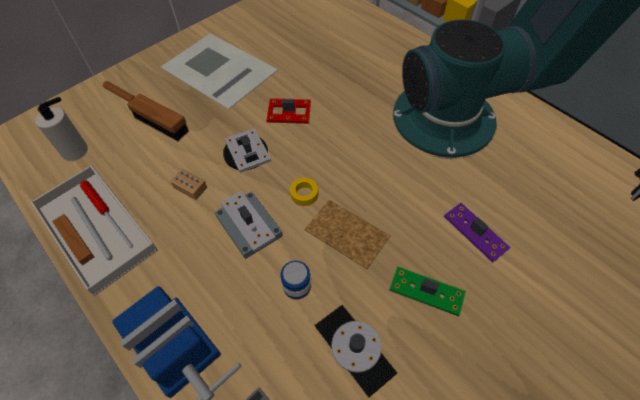

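View pics/side0.png

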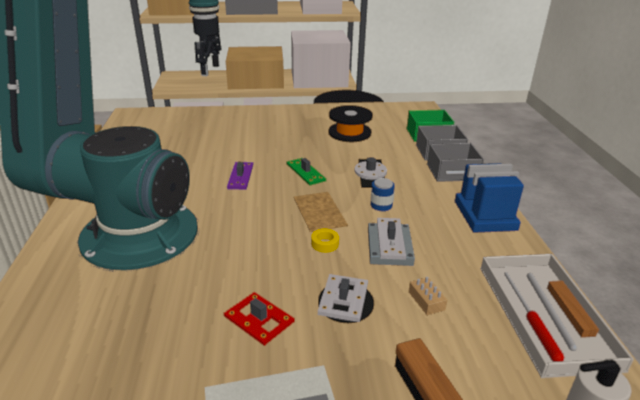

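Candidates in the scene view are:
- **Windowed plate:** silver at (247,150) or red at (289,110). The silver one on the round pad fits, because the red one is a look-alike.
- **Long plate:** silver at (248,222), green at (428,290) or purple at (477,231). The silver one on the fixture fits.
- **Round plate:** (357,345), on the long pad.

I'll confirm these in a crop and measure.

```bash
cat > h.py <<'E'
import numpy as np, cv2
from station import bot, eyes
def cast(c,pts,z):
    K,d=c["K"],c["dist_coeffs"]; R=cv2.Rodrigues(c["rvec"])[0]; o=-R.T@c["tvec"]
    u=cv2.undistortPoints(np.float64(pts).reshape(-1,1,2),K,d)[:,0]
    r=np.c_[u,np.ones(len(u))]@R
    return o+r*((z-o[2])/r[:,2])[:,None]
def proj(c,P): return cv2.projectPoints(np.float64(P).reshape(-1,1,3),c["rvec"],c["tvec"],c["K"],c["dist_coeffs"])[0][:,0]
def toolT():
    s=bot.get_state(); r,p,y=s["tool_rot"]
    from scipy.spatial.transform import Rotation as Ro
    return s["ee_pos"],Ro.from_euler("xyz",[r,p,y]).as_matrix()
E
python3 - <<'E'
from h import *
c=eyes.calibration("scene")
for n,p,z in [("winbar",(247,140),.05),("longbar",(246,212),.076),("knob",(357,340),.05),("mat",(348,233),.004),("tin",(295,270),.072),("tape",(304,188),.025),("block",(189,180),.042),("red",(289,103),.042),("green",(428,284),.042),("purple",(479,225),.042)]:
    P=cast(c,[p],z)[0]; print(n,P.round(3),np.hypot(*P[:2]).round(3))
w=eyes.calibration("wrist");t,R=toolT();Rw=cv2.Rodrigues(w["rvec"])[0];o=-Rw.T@w["tvec"]
print("cam in tool",(R.T@(o-t)).round(3),"axes",(R.T@Rw.T).round(2))
im=cv2.imread("pics/scene0.png")
a=cv2.resize(im[100:270,170:330],None,fx=3.2,fy=3.2,interpolation=2)
b=cv2.resize(im[290:400,300:410],None,fx=2.5,fy=2.5,interpolation=2)
o=np.zeros((a.shape[0],a.shape[1]+b.shape[1],3),np.uint8);o[:,:a.shape[1]]=a;o[:b.shape[0],a.shape[1]:]=b
cv2.imwrite("pics/crop0.png",o)
E
```

```text
winbar [ 0.465 -0.268  0.05 ] 0.537
longbar [ 0.604 -0.086  0.076] 0.61
knob [0.62  0.264 0.05 ] 0.674
mat [0.451 0.076 0.004] 0.457
tin [0.616 0.086 0.072] 0.622
tape [ 0.449 -0.075  0.025] 0.455
block [ 0.639 -0.271  0.042] 0.694
red [ 0.299 -0.3    0.042] 0.424
green [0.433 0.284 0.042] 0.518
purple [0.244 0.274 0.042] 0.367
cam in tool [ 0.085 -0.    -0.182] axes [[ 0.   -0.94 -0.33]
 [ 1.    0.   -0.  ]
 [ 0.   -0.33  0.94]]
```

View pics/crop0.png

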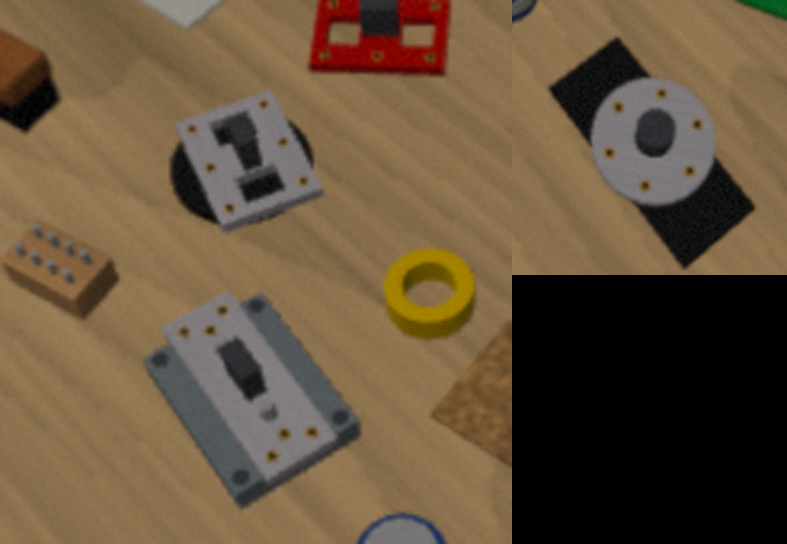

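Silver windowed plate confirmed at crop (248,160), and silver long plate on the grey dowelled base at (250,390). Red is not the one. Next I turn the corners into poses.

```bash
cat >> h.py <<'E'
def rect(P):
    P=np.array(P)[:,:2]; c=P.mean(0); e=[P[(i+1)%4]-P[i] for i in range(4)]
    L=[np.linalg.norm(v) for v in e]; a=(e[0]-e[2])/2; b=(e[1]-e[3])/2
    l=a if np.linalg.norm(a)>np.linalg.norm(b) else b
    return c.round(4),np.round(L,3),"long axis",round(float(np.arctan2(l[1],l[0])%np.pi),3)
E
python3 - <<'E'
from h import *
c=eyes.calibration("scene")
f=lambda q:np.array(q)/3.2+[170,100]
g=lambda q:(np.array(q)-[512,0])/2.5+[300,290]
print("long",rect(cast(c,f([(164,327),(228,292),(337,447),(270,483)]),.034)))
print("fix",rect(cast(c,f([(147,362),(263,295),(358,425),(240,497)]),.024)))
print("win",rect(cast(c,f([(178,123),(270,93),(322,190),(226,229)]),.018)))
print("pad",rect(cast(c,g([(618,38),(552,88),(685,267),(754,207)]),.008)))
print("mat",rect(cast(c,[(334,202),(390,235),(370,266),(305,230)],.004)))
E
```

```text
long (array([ 0.6038, -0.0921]), array([0.053, 0.155, 0.051, 0.152]), 'long axis', 1.42)
fix (array([ 0.6035, -0.0911]), array([0.098, 0.133, 0.095, 0.132]), 'long axis', 1.431)
win (array([ 0.4694, -0.2679]), array([0.079, 0.114, 0.081, 0.12 ]), 'long axis', 1.259)
pad (array([0.6244, 0.2667]), array([0.068, 0.166, 0.069, 0.166]), 'long axis', 1.454)
mat (array([0.4482, 0.0767]), array([0.154, 0.091, 0.169, 0.102]), 'long axis', 1.796)
```

Request:
{"fn": "servo_tool", "kwargs": {"series": "-0.04 -0.007 0 0 0 0 -1;-0.04 -0.007 0 0 0 0 -1;-0.04 -0.007 0 0 0 0 -1;-0.04 -0.007 0 0 0 0 -1;-0.04 -0.007 0 0 0 0 -1;-0.04 -0.007 0 0 0 0 -1;-0.04 -0.007 0 0 0 0 -1;-0.04 -0.007 0 0 0 0 -1;-0.04 -0.007 0 0 0 0 -1;-0.04 -0.007 0 0 0 0 -1", "grip_force": 60}}

```text
time_s: 0.98
ee_pos: [0.5156, 0.3193, 0.1913]
tool_rot: [-3.141, -0.0, 2.85]
ft_force: [0.2, 1.1, -0.4]
opening: 0.0852
grip_force: 0.0
```

Request:
{"fn": "servo_tool", "kwargs": {"series": "-0.04 -0.007 0 0 0 0 -1;-0.04 -0.007 0 0 0 0 -1;-0.04 -0.007 0 0 0 0 -1;0 0 0 0 0 0.037 -1;0 0 0 0 0 0.037 -1;0 0 0 0 0 0.037 -1;0 0 0 0 0 0.037 -1;0 0 0 0 0 0.037 -1;0 0 0 0 0 0.037 -1;0 0 0 0 0 0.037 -1"}}

```text
time_s: 1.82
ee_pos: [0.6228, 0.266, 0.1911]
tool_rot: [-3.141, -0.0, 2.03]
ft_force: [0.2, 0.3, 0.2]
opening: 0.0855
grip_force: 0.0
```

Request:
{"fn": "servo_tool", "kwargs": {"series": "0 0 0 0 0 0.037 -1;0 0 0 0 0 0.037 -1;0 0 0 0 0 0.037 -1;0 0 0 0 0 0.037 -1;0 0 0 0 0 0.037 -1;0 0 0 0 0 0.008 -1;0 0 0 0 0 0 -1;0 0 0 0 0 0 -1;0 0 0 0 0 0 -1;0 0 0 0 0 0 -1"}}

```text
time_s: 2.65
ee_pos: [0.6229, 0.2661, 0.1914]
tool_rot: [-3.141, 0.0, 1.431]
ft_force: [-0.0, 0.2, 0.4]
opening: 0.0857
grip_force: 0.0
```

Run:
```python
from h import *
c=eyes.calibration("wrist"); im=eyes.camera("wrist"); cv2.imwrite("pics/w1.png",im[:,:,::-1]); np.save("c1.npy",c)
s=bot.get_state(); print(s["time_s"],s["ee_pos"],s["tool_rot"],s["q"].round(2))
print(proj(c,[(.622,.266,.042+.008)]))
```

```text
2.7 [0.62286161 0.26606022 0.19141525] [-3.14150383e+00  7.47385015e-05  1.43057762e+00] [ 0.28  0.54  0.4   1.43 -0.    1.99]
[[322.09599418 177.48999513]]
```

View pics/w1.png

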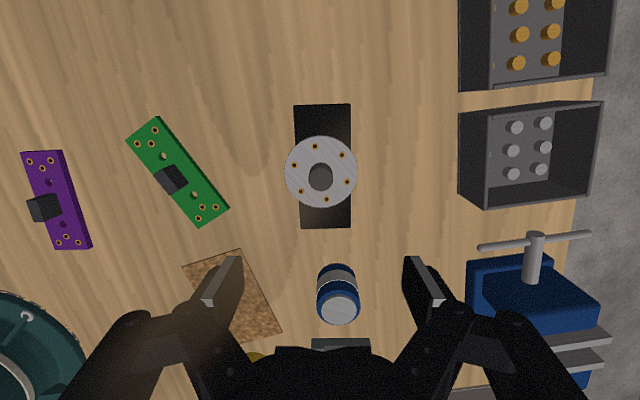

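The wrist view shows the disc at (321,172), its knob top at (320,177), and pad corners near (294,104), (350,104), (350,228) and (300,229). I'll measure those by mask.

Run:
```python
from h import *
c=np.load("c1.npy",allow_pickle=True).item(); im=cv2.imread("pics/w1.png")[90:240,270:370]
hsv=cv2.cvtColor(im,cv2.COLOR_BGR2HSV); off=np.array([270,90])
disc=((hsv[...,1]<45)&(hsv[...,2]>110)).astype(np.uint8)
k=max(cv2.findContours(disc,cv2.RETR_EXTERNAL,cv2.CHAIN_APPROX_NONE)[0],key=cv2.contourArea)
P=cast(c,k[:,0]+off,.018)[:,:2].astype(np.float32); print("disc",cv2.minEnclosingCircle(P))
gap=cv2.morphologyEx((hsv[...,2]<45).astype(np.uint8),cv2.MORPH_OPEN,np.ones((3,3)))
h=np.vstack([q[:,0] for q in cv2.findContours(gap,cv2.RETR_EXTERNAL,cv2.CHAIN_APPROX_NONE)[0] if cv2.contourArea(q)>100])
Q=cast(c,h+off,.008)[:,:2].astype(np.float32); print("pad",cv2.minAreaRect(Q))
print("knob",cast(c,[(320,177)],.05))
```

```text
disc ((0.6195415258407593, 0.2643071413040161), 0.04768739640712738)
pad ((0.6233879327774048, 0.264731228351593), (0.1681193709373474, 0.06991918385028839), 84.26998901367188)
knob [[0.61962119 0.26693861 0.05      ]]
```

Request:
{"fn": "servo_tool", "kwargs": {"series": "-0.002 -0.003 0.022 0 0 0 -1;0 0 0.022 0 0 0 -1;0 0 0.022 0 0 0 -1;0 0 0.022 0 0 0 -1;0 0 0.022 0 0 0 -1;0 0 0.022 0 0 0 -1;0 0 0.018 0 0 0 -1;0 0 0.012 0 0 0 -1;0 0 0.008 0 0 0 -1;0 0 0 0 0 0 -1"}}

```text
time_s: 3.53
ee_pos: [0.6188, 0.2643, 0.02]
tool_rot: [-3.14, 0.001, 1.43]
ft_force: [-0.1, -0.1, -0.2]
opening: 0.0855
grip_force: 0.0
```

Request:
{"fn": "servo_tool", "kwargs": {"series": "0 0 0 0 0 0 1;0 0 0 0 0 0 1;0 0 0 0 0 0 1;0 0 0 0 0 0 1;0 0 0 0 0 0 1;0 0 0 0 0 0 1;0 0 0 0 0 0 1;0 0 0 0 0 0 1;0 0 0 0 0 0 1;0 0 0 0 0 0 1"}}

```text
time_s: 4.37
ee_pos: [0.6196, 0.2645, 0.0215]
tool_rot: [-3.142, 0.0, 1.43]
ft_force: [-1.3, -0.0, 1.1]
opening: 0.0
grip_force: 0.0
```

Run:
```python
from h import *
a=eyes.camera("wrist")[:,:,::-1]; b=eyes.camera("side")[120:260,300:460,::-1]
o=np.hstack([cv2.resize(a,(480,300)),cv2.resize(b,(320,280))[:280] if 0 else cv2.resize(b,(320,300))])
cv2.imwrite("pics/w2.png",o); s=bot.get_state(); print(s["opening"],s["ee_pos"],s["ft_force"])
```

```text
5.397891508351258e-05 [0.61963235 0.26449325 0.02145698] [-0.08116559 -0.42346434 -0.3876649 ]
```

View pics/w2.png

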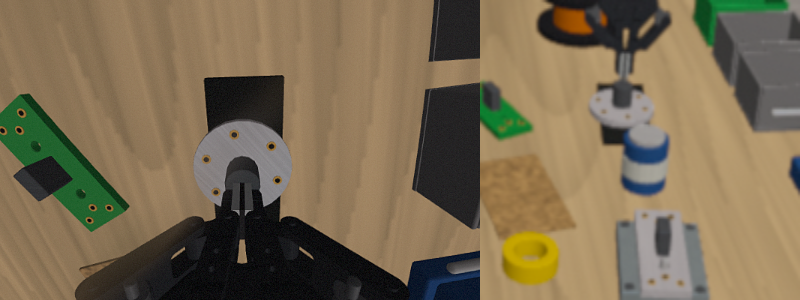

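The closed fingers stand at about (242,185), just below the knob at (242,168). I need to see whether they are behind it or above it.

Run:
```python
from h import *
a=eyes.camera("wrist")[170:330,240:400,::-1]; b=eyes.camera("side")[140:200,330:410,::-1]
sc=eyes.camera("scene")[280:400,290:420,::-1]
o=np.hstack([cv2.resize(x,(266,300),interpolation=2) for x in (a,b,sc)])
cv2.imwrite("pics/w3.png",o)
for n in("wrist","side","scene"):
  c=eyes.calibration(n);e=bot.get_state()["ee_pos"];print(n,proj(c,[e,e+[0,0,.03],(.6196,.2648,.05),(.6196,.2648,.018)]).round(0).tolist())
```

```text
wrist [[323.0, 228.0], [323.0, 248.0], [323.0, 247.0], [323.0, 225.0]]
side [[370.0, 167.0], [371.0, 158.0], [371.0, 158.0], [370.0, 168.0]]
scene [[357.0, 344.0], [358.0, 340.0], [358.0, 340.0], [357.0, 345.0]]
```

View pics/w3.png

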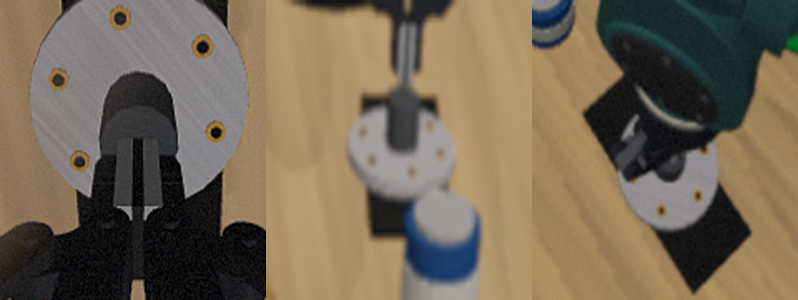

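In all three views the shut fingertips sit just above the knob top, at about z 0.05. That is roughly 30 mm short of the reported TCP, so I trust the images: open, go 22 mm lower and close again.

Request:
{"fn": "servo_tool", "kwargs": {"series": "0 0 0 0 0 0 -1;0 0 0 0 0 0 -1;0 0 0 0 0 0 -1;0 0 0 0 0 0 -1;0 0 0 0 0 0 -1;0 0 0 0 0 0 -1;0 0 0 0 0 0 -1;0 0 0 0 0 0 -1;0 0 0 0 0 0 -1;0 0 0 0 0 0 -1"}}

```text
time_s: 5.45
ee_pos: [0.6196, 0.2645, 0.0215]
tool_rot: [3.142, 0.0, 1.43]
ft_force: [-0.2, 0.2, -0.8]
opening: 0.0851
grip_force: 0.0
```

Request:
{"fn": "servo_tool", "kwargs": {"series": "0 0 0.004 0 0 0 -1;0 0 0.004 0 0 0 -1;0 0 0.004 0 0 0 -1;0 0 0.004 0 0 0 -1;0 0 0.003 0 0 0 -1;0 0 0.003 0 0 0 -1;0 0 0 0 0 0 -1;0 0 0 0 0 0 -1;0 0 0 0 0 0 -1;0 0 0 0 0 0 -1"}}

```text
time_s: 6.28
ee_pos: [0.6198, 0.2646, -0.0003]
tool_rot: [3.141, -0.0, 1.43]
ft_force: [-0.1, -0.0, 0.0]
opening: 0.0852
grip_force: 0.0
```

Request:
{"fn": "servo_tool", "kwargs": {"series": "0 0 0 0 0 0 1;0 0 0 0 0 0 1;0 0 0 0 0 0 1;0 0 0 0 0 0 1;0 0 0 0 0 0 1;0 0 0 0 0 0 1;0 0 0 0 0 0 1;0 0 0 0 0 0 1;0 0 0 0 0 0 1;0 0 0 0 0 0 1"}}

```text
time_s: 7.12
ee_pos: [0.6198, 0.2645, -0.0001]
tool_rot: [3.141, -0.0, 1.43]
ft_force: [-1.5, 0.6, 5.7]
opening: 0.0267
grip_force: 58.8
```

Request:
{"fn": "servo_tool", "kwargs": {"series": "0 0 0 0 0 0 -0.2;0 0 0 0 0 0 -0.2;0 0 0 0 0 0 -0.2;0 0 0.002 0 0 0 -0.2;0 0 0.002 0 0 0 -0.2;0 0 0.002 0 0 0 -0.2;0 0 0 0 0 0 -0.2;0 0 0 0 0 0 1;0 0 0 0 0 0 1;0 0 0 0 0 0 1"}}

```text
time_s: 7.95
ee_pos: [0.6198, 0.2645, -0.0062]
tool_rot: [3.141, -0.0, 1.43]
ft_force: [-0.8, -0.6, 3.2]
opening: 0.0272
grip_force: 59.3
```

Request:
{"fn": "servo_tool", "kwargs": {"series": "0 0 0 0 0 0 1;0 0 0 0 0 0 1;0 0 0 0 0 0 1;0 0 0 0 0 0 1;0 0 0 0 0 0 1;0 0 0 0 0 0 1;0 0 0 0 0 0 1;0 0 0 0 0 0 1;0 0 0 0 0 0 1;0 0 0 0 0 0 1"}}

```text
time_s: 8.78
ee_pos: [0.6198, 0.2645, -0.0062]
tool_rot: [3.141, -0.0, 1.43]
ft_force: [-0.5, -1.0, 5.4]
opening: 0.0277
grip_force: 59.4
```

Run:
```python
from h import *
a=eyes.camera("wrist")[150:330,220:420,::-1]; b=eyes.camera("side")[140:200,330:410,::-1]
o=np.hstack([cv2.resize(x,(400,330),interpolation=2) for x in (a,b)])
cv2.imwrite("pics/w4.png",o)
```

```text
(no output)
```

View pics/w4.png

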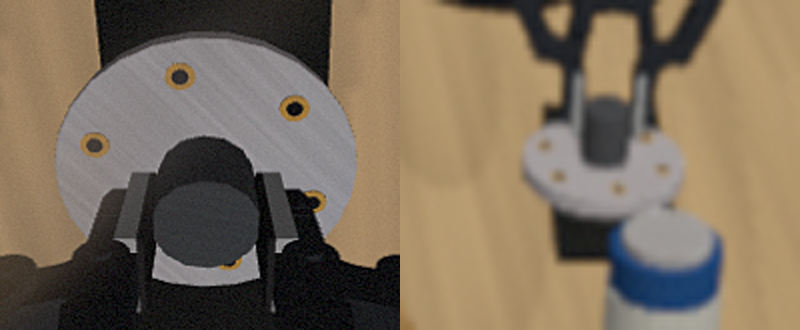

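Both fingers are astride the knob and centred, gripping at 59 N. The 27.7 mm opening is near the 30 mm knob. Next: lift and carry it to the mat.

Request:
{"fn": "servo_tool", "kwargs": {"series": "0 0 -0.003 0 0 0 1;0 0 -0.006 0 0 0 1;0 0 -0.012 0 0 0 1;0 0 -0.016 0 0 0 1;0 0 -0.016 0 0 0 1;0 0 -0.016 0 0 0 1;0 0 -0.013 0 0 0 1;0 0 -0.01 0 0 0 1;0 0 -0.006 0 0 0 1;0 0 -0.002 0 0 0 1"}}

```text
time_s: 9.72
ee_pos: [0.6198, 0.2646, 0.0943]
tool_rot: [3.141, -0.0, 1.43]
ft_force: [-0.0, 0.3, -3.2]
opening: 0.0278
grip_force: 59.4
```

Request:
{"fn": "servo_tool", "kwargs": {"series": "-0.012 -0.008 0 0 0 0 1;-0.022 -0.015 0 0 0 0 1;-0.026 -0.018 0 0 0 0 1;-0.026 -0.018 0 0 0 0 1;-0.026 -0.018 0 0 0 0 1;-0.026 -0.018 0 0 0 0 1;-0.026 -0.017 0 0 0 0 1;-0.024 -0.016 0 0 0 0 1;-0.015 -0.01 0 0 0 0 1;-0.007 -0.004 0 0 0 0 1"}}

```text
time_s: 10.55
ee_pos: [0.4473, 0.0753, 0.0931]
tool_rot: [-3.14, 0.0, 1.429]
ft_force: [0.2, -0.1, -2.2]
opening: 0.0277
grip_force: 59.7
```

Request:
{"fn": "servo_tool", "kwargs": {"series": "0 0 0.004 0 0 0 1;0 0 0.01 0 0 0 1;0 0 0.015 0 0 0 1;0 0 0.018 0 0 0 1;0 0 0.018 0 0 0 1;0 0 0.015 0 0 0 1;0 0 0.01 0 0 0 1;0 0 0.006 0 0 0 1;0 0 0.003 0 0 0 1;0 0 0.001 0 0 0 1"}}

```text
time_s: 11.38
ee_pos: [0.4498, 0.0769, -0.007]
tool_rot: [-3.141, -0.0, 1.43]
ft_force: [-0.2, -0.1, -4.0]
opening: 0.0274
grip_force: 59.7
```

Request:
{"fn": "servo_tool", "kwargs": {"series": "0 0 0.001 0 0 0 1;0 0 0.001 0 0 0 1;0 0 0.001 0 0 0 1;0 0 0.001 0 0 0 1;0 0 0 0 0 0 1;0 0 0 0 0 0 1;0 0 0 0 0 0 1;0 0 0 0 0 0 1;0 0 0 0 0 0 1;0 0 0 0 0 0 1"}}

```text
time_s: 12.22
ee_pos: [0.4499, 0.0766, -0.0102]
tool_rot: [3.141, -0.0, 1.43]
ft_force: [-0.0, 1.0, 5.8]
opening: 0.0276
grip_force: 60.4
```

Request:
{"fn": "servo_tool", "kwargs": {"series": "0 0 0 0 0 0 -1;0 0 0 0 0 0 -1;0 0 0 0 0 0 -1;0 0 0 0 0 0 -1;0 0 0 0 0 0 -1;0 0 0 0 0 0 -1;0 0 -0.005 0 0 0 -1;0 0 -0.02 0 0 0 -1;0 0 -0.035 0 0 0 -1;0 0 -0.035 0 0 0 -1"}}

```text
time_s: 13.05
ee_pos: [0.4485, 0.0765, 0.0856]
tool_rot: [-3.14, 0.0, 1.43]
ft_force: [1.0, 0.3, -0.0]
opening: 0.0854
grip_force: 0.0
```

Request:
{"fn": "servo_tool", "kwargs": {"series": "0 0 -0.035 0 0 0 -1;0 0 -0.035 0 0 0 -1;0 0 -0.015 0 0 0 -1;-0.025 0.03 0 0 0 0 -1;-0.025 0.03 0 0 0 0 -1;-0.025 0.03 0 0 0 0 -1;-0.025 0.03 0 0 0 0 -1;-0.025 0.03 0 0 0 0 -1;-0.02 0.026 0 0 0 0 -1;0 0 0 0 0 0 -1"}}

```text
time_s: 13.88
ee_pos: [0.6063, -0.0959, 0.1685]
tool_rot: [3.141, 0.001, 1.427]
ft_force: [0.6, -0.8, 0.3]
opening: 0.0854
grip_force: 0.0
```

Request:
{"fn": "servo_tool", "kwargs": {"series": "0 0 0 0 0 0 -1;0 0 0 0 0 0 -1;0 0 0 0 0 0 -1;0 0 0 0 0 0 -1;0 0 0 0 0 0 -1;0 0 0 0 0 0 -1;0 0 0 0 0 0 -1;0 0 0 0 0 0 -1;0 0 0 0 0 0 -1;0 0 0 0 0 0 -1"}}

```text
time_s: 14.72
ee_pos: [0.6034, -0.0917, 0.1695]
tool_rot: [-3.142, 0.0, 1.43]
ft_force: [0.6, 0.8, 0.0]
opening: 0.0853
grip_force: 0.0
```

Run:
```python
from h import *
c=eyes.calibration("wrist"); im=eyes.camera("wrist"); cv2.imwrite("pics/w5.png",im[:,:,::-1]); np.save("c5.npy",c)
cv2.imwrite("pics/w5c.png",cv2.resize(im[100:260,230:430,::-1],None,fx=3.5,fy=3.5,interpolation=2))
s=bot.get_state(); print(s["ee_pos"],s["tool_rot"])
```

```text
[ 0.60339849 -0.09173283  0.1694537 ] [-3.14156323e+00 -1.25112653e-05  1.42979096e+00]
```

View pics/w5c.png

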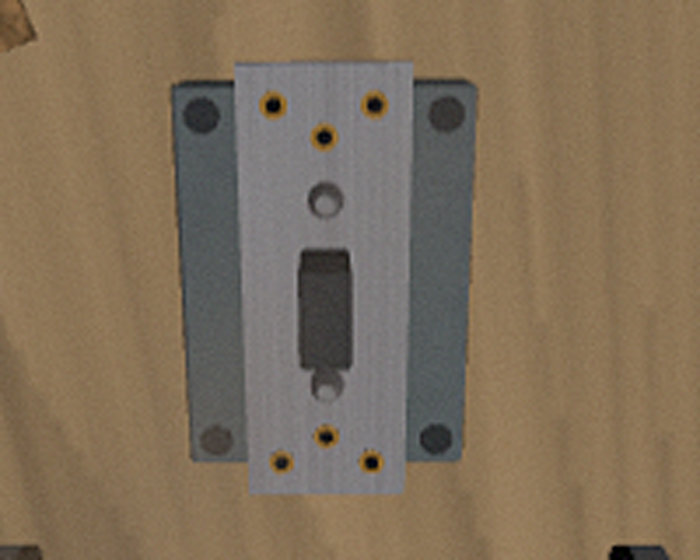

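The wrist crop shows the long plate with corners (235,62), (412,62), (405,493) and (249,493). The bar top is at (326,320) and the dowel holes are at (325,200) and (327,386).

Run:
```python
from h import *
c=np.load("c5.npy",allow_pickle=True).item(); f=lambda q:np.array(q)/3.5+[230,100]-.35
print("plate",rect(cast(c,f([(235,62),(412,62),(405,493),(249,493)]),.034)))
print("fix",rect(cast(c,f([(172,86),(477,85),(461,460),(190,461)]),.024)))
print("holes",cast(c,f([(325,200),(327,386)]),.034))
print("bar top",cast(c,f([(326,320)]),.066))
```

```text
plate (array([ 0.6024, -0.0974]), array([0.055, 0.15 , 0.056, 0.15 ]), 'long axis', 1.438)
fix (array([ 0.6023, -0.0972]), array([0.099, 0.134, 0.1  , 0.134]), 'long axis', 1.433)
holes [[ 0.60665427 -0.06627373  0.034     ]
 [ 0.59826105 -0.13054989  0.034     ]]
bar top [[ 0.60266671 -0.096852    0.066     ]]
```

Request:
{"fn": "servo_tool", "kwargs": {"series": "-0.006 0 0.01 0 0 -0.0025 -1;0 0 0.02 0 0 0 -1;0 0 0.022 0 0 0 -1;0 0 0.022 0 0 0 -1;0 0 0.022 0 0 0 -1;0 0 0.022 0 0 0 -1;0 0 0.018 0 0 0 -1;0 0 0.013 0 0 0 -1;0 0 0.007 0 0 0 -1;0 0 0.002 0 0 0 -1", "grip_force": 90}}

```text
time_s: 15.6
ee_pos: [0.602, -0.0975, 0.0104]
tool_rot: [-3.14, -0.0, 1.438]
ft_force: [0.7, -0.2, 0.6]
opening: 0.0855
grip_force: 0.0
```

Request:
{"fn": "servo_tool", "kwargs": {"series": "0 0 0 0 0 0 -1;0 0 0 0 0 0 1;0 0 0 0 0 0 1;0 0 0 0 0 0 1;0 0 0 0 0 0 1;0 0 0 0 0 0 1;0 0 0 0 0 0 1;0 0 0 0 0 0 1;0 0 0 0 0 0 1;0 0 0 0 0 0 1"}}

```text
time_s: 16.43
ee_pos: [0.6027, -0.0977, 0.012]
tool_rot: [3.141, 0.0, 1.438]
ft_force: [-2.2, 0.2, 6.4]
opening: 0.0139
grip_force: 89.2
```

Request:
{"fn": "servo_tool", "kwargs": {"series": "0 0 0 0 0 0 1;0 0 0 0 0 0 1;0 0 0 0 0 0 1;0 0 0 0 0 0 1;0 0 0 0 0 0 1;0 0 -0.001 0 0 0 1;0 0 -0.002 0 0 0 1;0 0 -0.002 0 0 0 1;0 0 -0.002 0 0 0 1;0 0 -0.002 0 0 0 1"}}

```text
time_s: 17.27
ee_pos: [0.6025, -0.0977, 0.0206]
tool_rot: [-3.141, -0.0, 1.438]
ft_force: [-0.3, 0.1, -2.2]
opening: 0.0135
grip_force: 88.0
```

Request:
{"fn": "servo_tool", "kwargs": {"series": "0 0 -0.003 0 0 0 1;0 0 -0.004 0 0 0 1;0 0 -0.006 0 0 0 1;0 0 -0.01 0 0 0 1;0 0 -0.017 0 0 0 1;0 0 -0.02 0 0 0 1;0 0 -0.02 0 0 0 1;0 0 -0.02 0 0 0 1;0 0 -0.015 0 0 0 1;0 0 -0.007 0 0 0 1"}}

```text
time_s: 18.1
ee_pos: [0.6034, -0.0979, 0.1454]
tool_rot: [3.138, 0.001, 1.438]
ft_force: [0.7, 0.5, -1.8]
opening: 0.0138
grip_force: 88.2
```

Request:
{"fn": "servo_tool", "kwargs": {"series": "0.01 -0.001 0 0 0 0 1;0.02 -0.002 0 0 0 -0.001 1;0.035 -0.003 0 0 0 -0.002 1;0.04 -0.003 0 0 0 -0.002 1;0.04 -0.003 0 0 0 -0.002 1;0.04 -0.003 0 0 0 -0.002 1;0.04 -0.003 0 0 0 0 1;0.04 -0.003 0 0 0 0 1;0.035 -0.003 0 0 0 0 1;0.03 -0.003 0 0 0 0 1"}}

```text
time_s: 18.93
ee_pos: [0.6124, 0.2363, 0.1417]
tool_rot: [-3.14, 0.0, 1.467]
ft_force: [0.7, -0.2, -2.2]
opening: 0.0136
grip_force: 88.1
```

Request:
{"fn": "servo_tool", "kwargs": {"series": "0.02 0 0 0 0 0 1;0.012 0 0 0 0 0 1;0 0 0 0 0 0 1;0 0 0 0 0 0 1;0 0 0 0 0 0 1;0 0 0 0 0 0 1;0 0 0 0 0 0 1;0 0 0 0 0 0 1;0 0 0 0 0 0 1;0 0 0 0 0 0 1"}}

```text
time_s: 19.77
ee_pos: [0.6169, 0.2647, 0.1426]
tool_rot: [3.141, -0.0, 1.465]
ft_force: [0.1, -0.3, -1.7]
opening: 0.0138
grip_force: 88.2
```

Run:
```python
from h import *
c=eyes.calibration("wrist"); im=eyes.camera("wrist"); cv2.imwrite("pics/w6.png",im[:,:,::-1]); np.save("c6.npy",c)
s=bot.get_state(); print(s["ee_pos"],s["tool_rot"],s["ft_force"],s["opening"])
```

```text
[0.61686219 0.26484452 0.14253099] [ 3.14154935e+00 -2.49510257e-06  1.46567086e+00] [-0.00544415  0.87427461 -2.46946784] 0.013304857487434775
```

View pics/w6.png

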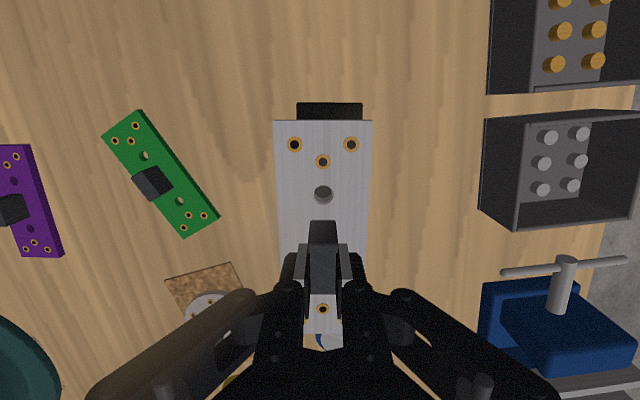

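The plate hangs level in the grip, and the pad's far end shows at (297,103) to (362,103).

Run:
```python
from h import *
c=np.load("c6.npy",allow_pickle=True).item()
Q=cast(c,[(297,103),(362,103)],.008); m=Q.mean(0)[:2]; a=1.467
print(Q, m-.085*np.array([np.cos(a),np.sin(a)]))
t,R=toolT(); P=cast(c,[(275,121),(372,121)],t[2]+.014+.010); print(P, P.mean(0)[:2]-.075*np.array([np.cos(a),np.sin(a)]))
```

```text
[[0.59820256 0.35111205 0.008     ]
 [0.66745022 0.34387216 0.008     ]] [0.62401954 0.26294958]
[[0.59878748 0.3418855  0.16653099]
 [0.65139242 0.33635651 0.16653099]] [0.6173192  0.26452466]
```

Request:
{"fn": "servo_tool", "kwargs": {"series": "0 0.006 0.004 0 0 0 1;0 0.0005 0.012 0 0 0 1;0 0 0.022 0 0 0 1;0 0 0.026 0 0 0 1;0 0 0.026 0 0 0 1;0 0 0.022 0 0 0 1;0 0 0.014 0 0 0 1;0 0 0.008 0 0 0 1;0 0 0.004 0 0 0 1;0 0 0.002 0 0 0 1"}}

```text
time_s: 20.65
ee_pos: [0.6236, 0.2644, 0.0023]
tool_rot: [-3.142, 0.0, 1.466]
ft_force: [-0.3, 0.2, -1.5]
opening: 0.0138
grip_force: 88.2
```

Request:
{"fn": "servo_tool", "kwargs": {"series": "0 0 0.001 0 0 0 1;0 0 0.001 0 0 0 1;0 0 0.001 0 0 0 1;0 0 0.001 0 0 0 1;0 0 0.001 0 0 0 1;0 0 0 0 0 0 1;0 0 0 0 0 0 1;0 0 0 0 0 0 1;0 0 0 0 0 0 1;0 0 0 0 0 0 1"}}

```text
time_s: 21.48
ee_pos: [0.6233, 0.2644, -0.0025]
tool_rot: [3.142, -0.0, 1.466]
ft_force: [-0.9, 0.7, -2.6]
opening: 0.0137
grip_force: 88.2
```

Request:
{"fn": "servo_tool", "kwargs": {"series": "0 0 0.001 0 0 0 1;0 0 0.001 0 0 0 1;0 0 0.001 0 0 0 1;0 0 0 0 0 0 1;0 0 0 0 0 0 1;0 0 0 0 0 0 1;0 0 0 0 0 0 1;0 0 0 0 0 0 1;0 0 0 0 0 0 1;0 0 0 0 0 0 1"}}

```text
time_s: 22.32
ee_pos: [0.6234, 0.2644, -0.004]
tool_rot: [3.14, -0.0, 1.466]
ft_force: [-6.7, -2.9, 17.2]
opening: 0.0136
grip_force: 90.7
```

Request:
{"fn": "servo_tool", "kwargs": {"series": "0 0 0 0 0 0 -1;0 0 0 0 0 0 -1;0 0 0 0 0 0 -1;0 0 0 0 0 0 -1;0 0 0 0 0 0 -1;0 0 0 0 0 0 -1;0 0 -0.005 0 0 0 -1;0 0 -0.02 0 0 0 -1;0 0 -0.035 0 0 0 -1;0 0 -0.035 0 0 0 -1"}}

```text
time_s: 23.15
ee_pos: [0.6224, 0.2641, 0.0902]
tool_rot: [-3.14, 0.001, 1.466]
ft_force: [0.4, -0.6, 1.0]
opening: 0.0854
grip_force: 0.0
```

Request:
{"fn": "servo_tool", "kwargs": {"series": "0 0 -0.035 0 0 0 -1;0 0 -0.035 0 0 0 -1;0 0 -0.015 0 0 0 -1;-0.039 -0.007 0 0 0 0 -1;-0.039 -0.007 0 0 0 0 -1;-0.039 -0.007 0 0 0 0 -1;-0.039 -0.007 0 0 0 0 -1;-0.039 -0.007 0 0 0 0 -1;-0.039 -0.007 0 0 0 0 -1;-0.039 -0.007 0 0 0 0 -1"}}

```text
time_s: 23.98
ee_pos: [0.5451, -0.0035, 0.175]
tool_rot: [3.141, 0.0, 1.466]
ft_force: [0.8, -0.6, 0.7]
opening: 0.0853
grip_force: 0.0
```

Request:
{"fn": "servo_tool", "kwargs": {"series": "-0.039 -0.007 0 0 0 0 -1;-0.039 -0.007 0 0 0 0 -1;-0.039 -0.007 0 0 0 0 -1;-0.039 -0.007 0 0 0 0 -1;-0.039 -0.007 0 0 0 0 -1;-0.039 -0.007 0 0 0 0 -1;-0.038 -0.006 0 0 0 0 -1;0 0 0 0 0 0.033 -1;0 0 0 0 0 0.033 -1;0 0 0 0 0 0 -1"}}

```text
time_s: 24.82
ee_pos: [0.4695, -0.2682, 0.1748]
tool_rot: [3.141, 0.0, 1.252]
ft_force: [-0.1, 1.0, -0.2]
opening: 0.0858
grip_force: 0.0
```

Request:
{"fn": "servo_tool", "kwargs": {"series": "0 0 0 0 0 0 -1;0 0 0 0 0 0 -1;0 0 0 0 0 0 -1;0 0 0 0 0 0 -1;0 0 0 0 0 0 -1;0 0 0 0 0 0 -1;0 0 0 0 0 0 -1;0 0 0 0 0 0 -1;0 0 0 0 0 0 -1;0 0 0 0 0 0 -1"}}

```text
time_s: 25.65
ee_pos: [0.4698, -0.2675, 0.1744]
tool_rot: [-3.142, 0.0, 1.259]
ft_force: [0.2, 0.5, 0.8]
opening: 0.0856
grip_force: 0.0
```

Run:
```python
from h import *
c=eyes.calibration("wrist"); im=eyes.camera("wrist"); cv2.imwrite("pics/w7.png",im[:,:,::-1]); np.save("c7.npy",c)
a=cv2.resize(im[90:250,230:430,::-1],None,fx=2.6,fy=2.6,interpolation=2)
b=cv2.resize(eyes.camera("scene")[300:400,300:410,::-1],None,fx=2.5,fy=2.5,interpolation=2)
o=np.zeros((416,520+275,3),np.uint8);o[:,:520]=a;o[:250,520:]=b
cv2.imwrite("pics/w7c.png",o)
s=bot.get_state(); print(s["ee_pos"],s["tool_rot"])
```

```text
[ 0.46977454 -0.26747955  0.17447717] [-3.14157817e+00 -9.00793673e-06  1.25859639e+00]
```

View pics/w7c.png

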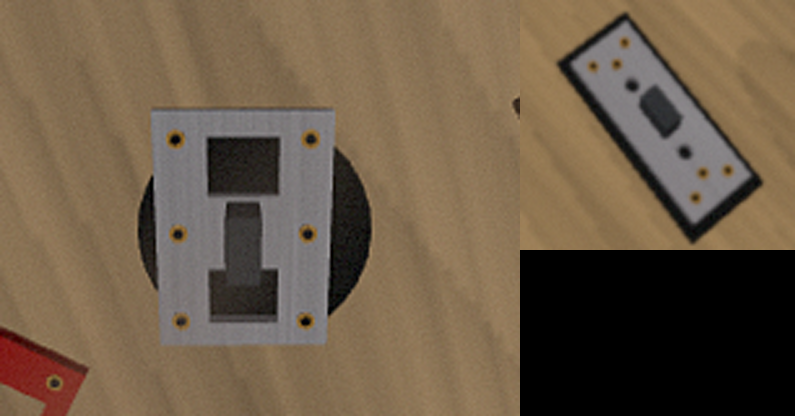

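The long plate is well centred on its pad (right half of the crop). The windowed plate's corners are (151,110), (334,110), (327,344) and (162,345), and the red look-alike at (60,380) is clear of the fingers. I'll also measure the round pad from its visible arcs.

Run:
```python
from h import *
c=np.load("c7.npy",allow_pickle=True).item(); f=lambda q:np.array(q)/2.6+[230,90]-.3
print("win",rect(cast(c,f([(151,110),(334,110),(327,344),(162,345)]),.018)))
print("bar",cast(c,f([(243,245)]),.05))
im=cv2.resize(cv2.imread("pics/w7.png")[90:250,230:430],None,fx=2.6,fy=2.6,interpolation=2)
m=(im.max(2)<60).astype(np.uint8); m[:,155:333]=0; m[:120]=0; m[340:]=0; m[:,:120]=0; m[:,400:]=0
pts=[]
for y in range(150,312,4):
    xs=np.where(m[y])[0]
    if (xs>333).any(): pts.append((xs.max()+1,y))
    if (xs<155).any(): pts.append((xs.min(),y))
Q=cast(c,f(pts),.008)[:,:2]
from scipy.optimize import least_squares
r=least_squares(lambda p:np.hypot(*(Q-p[:2]).T)-p[2],[.465,-.27,.058],loss="soft_l1",f_scale=.001)
print("roundpad",r.x,len(pts),np.abs(r.fun).max())
```

```text
win (array([ 0.4685, -0.2741]), array([0.083, 0.116, 0.083, 0.116]), 'long axis', 1.268)
bar [[ 0.46927531 -0.27081569  0.05      ]]
roundpad [ 0.47288046 -0.27868686  0.05729278] 68 0.0004831200391712531
```

Request:
{"fn": "servo_tool", "kwargs": {"series": "-0.006 0.001 0.012 0 0 -0.003 -1;0 0 0.022 0 0 0 -1;0 0 0.026 0 0 0 -1;0 0 0.026 0 0 0 -1;0 0 0.026 0 0 0 -1;0 0 0.024 0 0 0 -1;0 0 0.02 0 0 0 -1;0 0 0.013 0 0 0 -1;0 0 0.007 0 0 0 -1;0 0 0.002 0 0 0 -1", "grip_force": 70}}

```text
time_s: 26.58
ee_pos: [0.4684, -0.2731, -0.0044]
tool_rot: [-3.14, -0.001, 1.268]
ft_force: [-0.3, -0.2, -0.3]
opening: 0.0854
grip_force: 0.0
```

Request:
{"fn": "servo_tool", "kwargs": {"series": "0 0 0 0 0 0 -1;0 0 0 0 0 0 1;0 0 0 0 0 0 1;0 0 0 0 0 0 1;0 0 0 0 0 0 1;0 0 0 0 0 0 1;0 0 0 0 0 0 1;0 0 0 0 0 0 1;0 0 0 0 0 0 1;0 0 0 0 0 0 1"}}

```text
time_s: 27.42
ee_pos: [0.4691, -0.2737, -0.0031]
tool_rot: [3.141, 0.0, 1.268]
ft_force: [-0.9, 1.5, 7.1]
opening: 0.0143
grip_force: 69.6
```

Request:
{"fn": "servo_tool", "kwargs": {"series": "0 0 0 0 0 0 1;0 0 0 0 0 0 1;0 0 0 0 0 0 1;0 0 -0.002 0 0 0 1;0 0 -0.006 0 0 0 1;0 0 -0.012 0 0 0 1;0 0 -0.02 0 0 0 1;0 0 -0.02 0 0 0 1;0 0 -0.02 0 0 0 1;0 0 -0.02 0 0 0 1"}}

```text
time_s: 28.25
ee_pos: [0.4686, -0.2733, 0.0977]
tool_rot: [-3.141, -0.0, 1.268]
ft_force: [0.9, 0.3, -3.0]
opening: 0.0141
grip_force: 68.6
```

Request:
{"fn": "servo_tool", "kwargs": {"series": "0 0 -0.01 0 0 -0.014 1;0 0 -0.004 0 0 -0.02 1;0 0 0 0 0 -0.02 1;0.015 0.009 0 0 0 0 1;0.03 0.017 0 0 0 0 1;0.035 0.02 0 0 0 0 1;0.035 0.02 0 0 0 0 1;0.035 0.02 0 0 0 0 1;0.027 0.015 0 0 0 0 1;0.015 0.008 0 0 0 0 1"}}

```text
time_s: 29.08
ee_pos: [0.6039, -0.0945, 0.1105]
tool_rot: [-3.142, -0.001, 1.44]
ft_force: [-0.5, 0.2, -3.3]
opening: 0.0143
grip_force: 68.8
```

Request:
{"fn": "servo_tool", "kwargs": {"series": "0 0 0 0 0 0 1;0 0 0 0 0 0 1;0 0 0 0 0 0 1;0 0 0 0 0 0 1;0 0 0 0 0 0 1;0 0 0 0 0 0 1;0 0 0 0 0 0 1;0 0 0 0 0 0 1;0 0 0 0 0 0 1;0 0 0 0 0 0 1"}}

```text
time_s: 29.92
ee_pos: [0.6024, -0.0977, 0.1105]
tool_rot: [-3.142, 0.0, 1.438]
ft_force: [0.1, -0.2, -3.6]
opening: 0.0141
grip_force: 68.9
```

Run:
```python
from h import *
c=eyes.calibration("wrist"); im=eyes.camera("wrist"); cv2.imwrite("pics/w8.png",im[:,:,::-1]); np.save("c8.npy",c)
s=bot.get_state(); print(s["ee_pos"],s["tool_rot"])
a=cv2.resize(im[90:350,200:450,::-1],None,fx=2.2,fy=2.2,interpolation=2);cv2.imwrite("pics/w8c.png",a)
```

```text
[ 0.6023986  -0.09771513  0.11049762] [3.14157163e+00 1.94170938e-05 1.43756042e+00]
```

View pics/w8c.png

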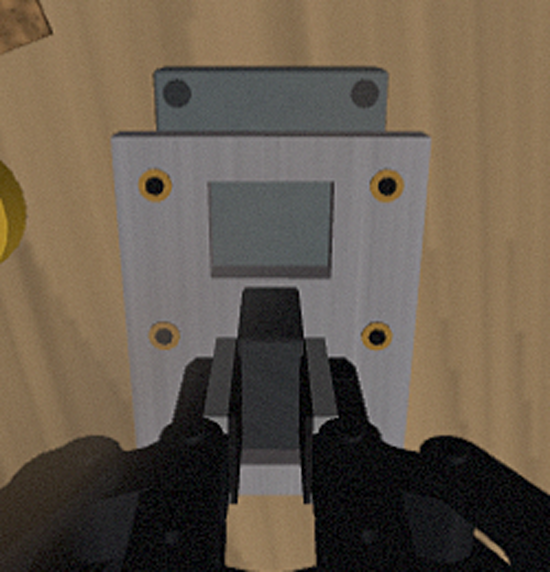

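The windowed plate is level and its edges are parallel to the fixture. The tool is within 1 mm of the fixture centre, so I lower it over the dowels.

Request:
{"fn": "servo_tool", "kwargs": {"series": "0 0 0.004 0 0 0 1;0 0 0.01 0 0 0 1;0 0 0.014 0 0 0 1;0 0 0.015 0 0 0 1;0 0 0.014 0 0 0 1;0 0 0.013 0 0 0 1;0 0 0.01 0 0 0 1;0 0 0.007 0 0 0 1;0 0 0.004 0 0 0 1;0 0 0.002 0 0 0 1"}}

```text
time_s: 30.8
ee_pos: [0.6023, -0.0976, 0.0169]
tool_rot: [-3.141, -0.0, 1.438]
ft_force: [1.0, -0.3, -3.1]
opening: 0.0143
grip_force: 68.8
```

Request:
{"fn": "servo_tool", "kwargs": {"series": "0 0 0.001 0 0 0 1;0 0 0.001 0 0 0 1;0 0 0.001 0 0 0 1;0 0 0.001 0 0 0 1;0 0 0.001 0 0 0 1;0 0 0 0 0 0 1;0 0 0 0 0 0 1;0 0 0 0 0 0 1;0 0 0 0 0 0 1;0 0 0 0 0 0 1"}}

```text
time_s: 31.63
ee_pos: [0.6027, -0.0977, 0.013]
tool_rot: [3.141, 0.0, 1.438]
ft_force: [-1.8, 0.0, 6.7]
opening: 0.0141
grip_force: 70.1
```

Request:
{"fn": "servo_tool", "kwargs": {"series": "0 0 0 0 0 0 -1;0 0 0 0 0 0 -1;0 0 0 0 0 0 -1;0 0 0 0 0 0 -1;0 0 0 0 0 0 -1;0 0 0 0 0 0 -1;0 0 -0.005 0 0 0 -1;0 0 -0.02 0 0 0 -1;0 0 -0.035 0 0 0 -1;0 0 -0.035 0 0 0 -1", "grip_force": 60}}

```text
time_s: 32.47
ee_pos: [0.6016, -0.0974, 0.1084]
tool_rot: [-3.14, -0.0, 1.438]
ft_force: [0.7, -1.0, 0.2]
opening: 0.0854
grip_force: 0.0
```

Request:
{"fn": "servo_tool", "kwargs": {"series": "0 0 -0.03 0 0 0 -1;0 0 -0.015 0 0 0 -1;0.025 -0.029 0 0 0 0 -1;0.025 -0.029 0 0 0 0 -1;0.025 -0.029 0 0 0 0 -1;0.025 -0.029 0 0 0 0 -1;0.025 -0.029 0 0 0 0 -1;0.027 -0.03 0 0 0 0 -1;0 0 0 0 0 0 -1;0 0 0 0 0 0 -1"}}

```text
time_s: 33.3
ee_pos: [0.4482, 0.0774, 0.1533]
tool_rot: [3.141, -0.0, 1.44]
ft_force: [-0.1, -0.4, -0.8]
opening: 0.0857
grip_force: 0.0
```

Request:
{"fn": "servo_tool", "kwargs": {"series": "0 0 0.01 0 0 0 -1;0 0 0.02 0 0 0 -1;0 0 0.024 0 0 0 -1;0 0 0.024 0 0 0 -1;0 0 0.024 0 0 0 -1;0 0 0.022 0 0 0 -1;0 0 0.017 0 0 0 -1;0 0 0.012 0 0 0 -1;0 0 0.007 0 0 0 -1;0 0 0.002 0 0 0 -1"}}

```text
time_s: 34.13
ee_pos: [0.4493, 0.0756, -0.0104]
tool_rot: [-3.14, 0.0, 1.437]
ft_force: [-1.0, -0.0, 0.1]
opening: 0.0851
grip_force: 0.0
```

Request:
{"fn": "servo_tool", "kwargs": {"series": "0 0 0 0 0 0 -1;0 0 0 0 0 0 1;0 0 0 0 0 0 1;0 0 0 0 0 0 1;0 0 0 0 0 0 1;0 0 0 0 0 0 1;0 0 0 0 0 0 1;0 0 0 0 0 0 1;0 0 0 0 0 0 1;0 0 0 0 0 0 1"}}

```text
time_s: 34.97
ee_pos: [0.4495, 0.0762, -0.0088]
tool_rot: [3.14, -0.0, 1.438]
ft_force: [-2.2, 0.1, 12.0]
opening: 0.0272
grip_force: 58.3
```

Request:
{"fn": "servo_tool", "kwargs": {"series": "0 0 0 0 0 0 1;0 0 0 0 0 0 1;0 0 -0.003 0 0 0 1;0 0 -0.01 0 0 0 1;0 0 -0.02 0 0 0 1;0 0 -0.022 0 0 0 1;0 0 -0.022 0 0 0 1;0 0 -0.022 0 0 0 1;0 0 -0.014 0 0 0 1;0 0 -0.007 0 0 0 1"}}

```text
time_s: 35.8
ee_pos: [0.4497, 0.0763, 0.1122]
tool_rot: [3.14, -0.0, 1.438]
ft_force: [1.3, -0.5, -4.0]
opening: 0.0274
grip_force: 59.8
```

Request:
{"fn": "servo_tool", "kwargs": {"series": "-0.01 0.002 0 0 0 0 1;-0.025 0.005 0 0 0 0 1;-0.038 0.008 0 0 0 0 1;-0.039 0.008 0 0 0 0 1;-0.039 0.008 0 0 0 0 1;-0.039 0.008 0 0 0 0 1;-0.039 0.008 0 0 0 0 1;-0.039 0.008 0 0 0 0 1;-0.038 0.007 0 0 0 0 1;-0.025 0.005 0 0 0 0 1"}}

```text
time_s: 36.63
ee_pos: [0.4706, -0.2645, 0.1091]
tool_rot: [-3.14, -0.0, 1.436]
ft_force: [1.2, 1.6, -3.5]
opening: 0.0275
grip_force: 59.7
```

Request:
{"fn": "servo_tool", "kwargs": {"series": "-0.013 0.002 0 0 0 0 1;-0.005 0.001 0 0 0 0 1;0 0 0 0 0 0 1;0 0 0 0 0 0 1;0 0 0 0 0 0 1;0 0 0 0 0 0 1;0 0 0 0 0 0 1;0 0 0 0 0 0 1;0 0 0 0 0 0 1;0 0 0 0 0 0 1"}}

```text
time_s: 37.47
ee_pos: [0.4723, -0.2788, 0.1105]
tool_rot: [3.141, 0.0, 1.438]
ft_force: [0.1, 0.1, -2.3]
opening: 0.0275
grip_force: 59.7
```

Run:
```python
from h import *
c=eyes.calibration("wrist"); im=eyes.camera("wrist"); cv2.imwrite("pics/w9.png",im[:,:,::-1]); np.save("c9.npy",c)
t,R=toolT();print(t,bot.get_state()["tool_rot"])
sc=eyes.camera("scene")[80:280,160:350,::-1]
o=np.hstack([cv2.resize(im[80:330,200:450,::-1],(400,400),interpolation=2),cv2.resize(sc,(380,400),interpolation=2)]);cv2.imwrite("pics/w9c.png",o)
```

```text
[ 0.47223585 -0.27886749  0.11050697] [3.14154107e+00 2.67212055e-05 1.43786131e+00]
```

View pics/w9c.png

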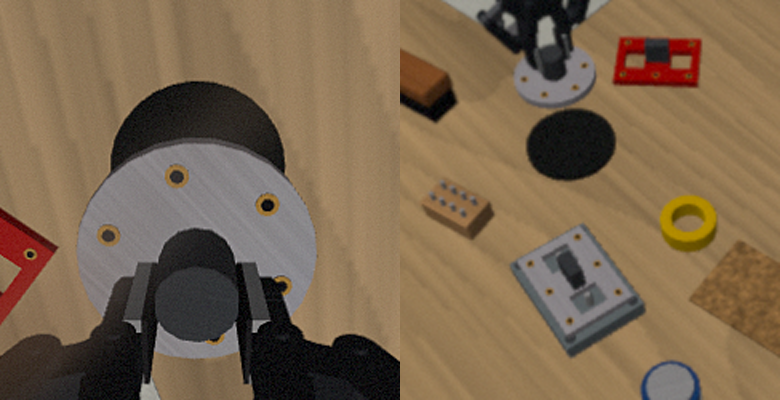

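The windowed plate lies flat on the fixture with dowels in its windows, and the tape and block are undisturbed. The whole round pad shows at crop (571,144), so I check its centre in the scene picture.

Run:
```python
from h import *
im=eyes.camera("scene"); c=eyes.calibration("scene"); m=(im[110:190,210:285].max(2)<50).astype(np.uint8)
k=max(cv2.findContours(m,cv2.RETR_EXTERNAL,cv2.CHAIN_APPROX_NONE)[0],key=cv2.contourArea)
print(cv2.minEnclosingCircle(cast(c,k[:,0]+[210,110],.008)[:,:2].astype(np.float32)))
c=np.load("c9.npy",allow_pickle=True).item(); w=cv2.imread("pics/w9.png"); h=cv2.cvtColor(w,cv2.COLOR_BGR2HSV)
d=((h[...,1]<45)&(h[...,2]>110)).astype(np.uint8); d[:150]=0;d[280:]=0;d[:,:235]=0;d[:,410:]=0
k=max(cv2.findContours(d,cv2.RETR_EXTERNAL,cv2.CHAIN_APPROX_NONE)[0],key=cv2.contourArea)[:,0]
e=[(d[y].nonzero()[0].min(),y) for y in range(190,245,3)]+[(d[y].nonzero()[0].max()+1,y) for y in range(190,245,3)]
Q=cast(c,e,.1105+.012+.01)[:,:2]
A=np.c_[2*Q,np.ones(len(Q))]; s=np.linalg.lstsq(A,(Q**2).sum(1),rcond=None)[0]; print("disc",s[:2],np.sqrt(s[2]+s[:2]@s[:2]))
```

```text
((0.47548070549964905, -0.27434253692626953), 0.05847359076142311)
disc [ 0.4723109  -0.27920405] 0.04779219903246317
```

Request:
{"fn": "servo_tool", "kwargs": {"series": "0 0 0.004 0 0 0 1;0 0 0.012 0 0 0 1;0 0 0.018 0 0 0 1;0 0 0.019 0 0 0 1;0 0 0.019 0 0 0 1;0 0 0.016 0 0 0 1;0 0 0.011 0 0 0 1;0 0 0.007 0 0 0 1;0 0 0.003 0 0 0 1;0 0 0.001 0 0 0 1"}}

```text
time_s: 38.45
ee_pos: [0.4721, -0.279, 0.0002]
tool_rot: [-3.141, -0.0, 1.438]
ft_force: [0.2, 0.7, -3.2]
opening: 0.0271
grip_force: 59.7
```

Request:
{"fn": "servo_tool", "kwargs": {"series": "0 0 0.001 0 0 0 1;0 0 0.001 0 0 0 1;0 0 0.001 0 0 0 1;0 0 0.001 0 0 0 1;0 0 0.001 0 0 0 1;0 0 0 0 0 0 1;0 0 0 0 0 0 1;0 0 0 0 0 0 1;0 0 0 0 0 0 1;0 0 0 0 0 0 1"}}

```text
time_s: 39.28
ee_pos: [0.4722, -0.279, -0.0045]
tool_rot: [3.142, 0.0, 1.438]
ft_force: [0.4, 0.3, -3.8]
opening: 0.0278
grip_force: 59.7
```

Request:
{"fn": "servo_tool", "kwargs": {"series": "0 0 0.001 0 0 0 1;0 0 0.001 0 0 0 1;0 0 0 0 0 0 1;0 0 0 0 0 0 1;0 0 0 0 0 0 1;0 0 0 0 0 0 1;0 0 0 0 0 0 1;0 0 0 0 0 0 1;0 0 0 0 0 0 1;0 0 0 0 0 0 1"}}

```text
time_s: 40.12
ee_pos: [0.4723, -0.2791, -0.0049]
tool_rot: [3.14, 0.001, 1.438]
ft_force: [-7.9, 5.4, 26.4]
opening: 0.0276
grip_force: 62.7
```

Contact. Release, rise and look.

Request:
{"fn": "servo_tool", "kwargs": {"series": "0 0 0 0 0 0 -1;0 0 0 0 0 0 -1;0 0 0 0 0 0 -1;0 0 0 0 0 0 -1;0 0 0 0 0 0 -1;0 0 0 0 0 0 -1;0 0 -0.005 0 0 0 -1;0 0 -0.02 0 0 0 -1;0 0 -0.035 0 0 0 -1;0 0 -0.035 0 0 0 -1"}}

```text
time_s: 40.95
ee_pos: [0.4715, -0.2784, 0.0894]
tool_rot: [-3.14, -0.001, 1.438]
ft_force: [1.0, -0.3, 0.8]
opening: 0.0852
grip_force: 0.0
```

Request:
{"fn": "servo_tool", "kwargs": {"series": "0 0 -0.035 0 0 0 -1;0 0 -0.035 0 0 0 -1;0 0 -0.03 0 0 0 -1;0 0 0 0 0 0 -1;0 0 0 0 0 0 -1;0 0 0 0 0 0 -1;0 0 0 0 0 0 -1;0 0 0 0 0 0 -1;0 0 0 0 0 0 -1;0 0 0 0 0 0 -1"}}

```text
time_s: 41.78
ee_pos: [0.472, -0.2788, 0.1879]
tool_rot: [-3.141, -0.001, 1.438]
ft_force: [0.6, -0.2, -0.6]
opening: 0.0853
grip_force: 0.0
```

Run:
```python
from h import *
im=eyes.camera("wrist"); s=eyes.camera("side")
o=np.hstack([cv2.resize(im[100:260,230:430,::-1],(400,320)),cv2.resize(s[140:340,220:470,::-1],(400,320))]);cv2.imwrite("pics/w10.png",o)
```

```text
(no output)
```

View pics/w10.png

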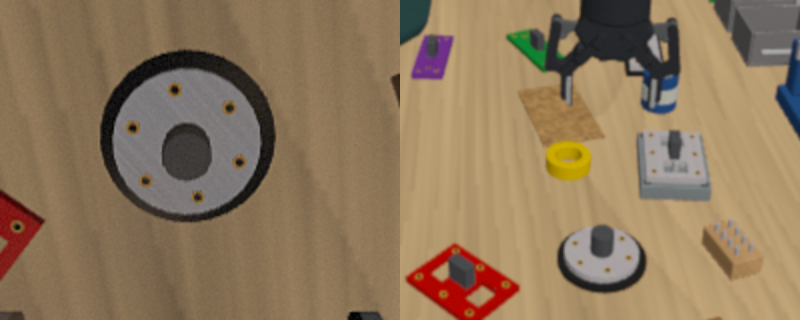

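The round plate sits inside its pad, about 4 mm off centre at most. The windowed plate is seated on the fixture, the bystanders are in place, and the gripper is clear.

```bash
python3 -c "
from station import bot
print(bot.sign_off())"
```

```text
the job is handed in; nothing more can be done
None
```

I handed the job in at about 42 s: the windowed plate is on the fixture, the long plate on the long pad and the round plate on the round pad, all released and looking centred in the last pictures, but sign-off gave no verdict.

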